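# Index the sample carousel so the orange vial stands under the reader

### The job

Bring the orange-capped vial under the reader nozzle by indexing the carousel one place, whichever way the orange vial has to go: press the red plunger down with the fingertips, swing it round with the carousel while it is down, and let it spring back up into the next notch so the carousel is locked again. Nothing is picked up: do not touch the vials, which ride round seated in their cups, and leave the bottle, the test cassette and the blue tray on the bench where they are. Finish with the gripper clear of everything.

Things in the scene. Friction and masses are not known exactly. Their poses are not given: they have to be found in the camera images.
- indexer: fixed base of the indexing carousel, a white disc 300 mm across, 12 mm thick; different place and yaw each time. Origin on the vertical turning axis at bench height, z up, +x from the axis towards the reader. Its steel index plate (top 40 mm above the bench, about 245 mm across) has 8 rim notches 45 degrees apart
- nozzle (a point): lower end of the reader's blue nozzle (20 mm across), 116 mm above the bench, straight above the reader station, fixed to the base. It hangs from a black level beam (28 mm wide, 130 to 144 mm above the bench) carried by a black post (22 x 34 mm) 172 mm from the axis on the base's +x side
- read_point (a point): the reader station: point on the base, 65 mm from the turning axis, straight under the nozzle and 46.5 mm above the bench; the wanted vial must stand here
- carousel (a joint): turn of the carousel, rad, positive counter-clockwise from above, 0 at the start (locked in a notch); next notches at +0.785 and -0.785. About 0.06 N m of drag; stays where it is left; up to 1 degree of play when locked. Deck 186 mm across, top 50 mm above the bench, with 8 white vial cups on a circle of radius 65 mm, 45 degrees apart
- plunger (a joint): travel of the red plunger, m: 0 up, 0.018 fully pressed (spring: 5 N at the top, 11.3 N fully pressed). It rides with the carousel. Up, its tooth in a notch locks the carousel; 0.010 or more down, the carousel can turn. Let go between notches it rests under the plate (about 0.0095 down) and snaps up when turned on to a notch; within 2 degrees it centres itself
- plunger_top (a point): centre of the flat top of the red plunger's round head (42 mm across, 10 mm thick), 133 mm from the turning axis, at the start opposite the reader. Pressed straight down: top 100 mm above the bench when up, 82 when fully pressed. Below it a stem (12 mm) and a dark housing (28 mm across, top 72 mm above the bench). No loose thing stands within 30 mm of its path
- vial_orange: loose glass sample vial, orange screw cap, 23 mm across (21 below the cap), 46 mm tall, standing in a carousel cup (inner diameter 26 mm, 18 mm deep); origin at the centre of its underside, z up. At the start it stands in one of the two cups next to the reader station, 45 degrees to one side or the other
- vial_white_a: loose glass sample vial, white screw cap, 23 mm across (21 below the cap), 46 mm tall, standing in a carousel cup (inner diameter 26 mm, 18 mm deep); origin at the centre of its underside, z up. At the start in the cup next to the reader station on the other side
- vial_white_b: loose glass sample vial, white screw cap, 23 mm across (21 below the cap), 46 mm tall, standing in a carousel cup (inner diameter 26 mm, 18 mm deep); origin at the centre of its underside, z up. At the start in the cup under the reader
- vial_white_c: loose glass sample vial, white screw cap, 23 mm across (21 below the cap), 46 mm tall, standing in a carousel cup (inner diameter 26 mm, 18 mm deep); origin at the centre of its underside, z up. At the start in another cup, farther from the reader
- bottle: loose bystander: clear round bottle with a green cap, diameter 52 mm, 115 mm tall; origin at the centre of its underside
- cassette: loose bystander: flat white plastic test cassette 105 x 45 x 14 mm with black windows; origin at the centre of its underside
- tip_tray: loose bystander: open blue plastic tray 90 x 120 x 45 mm; origin at the centre of its underside
There are look-alikes about, which are no part of the job. What is shaped like the vial_white_b but pink is not meant.

How it is judged:
By the outcome, as a careful person would: the job done as asked, in the order asked, and still so for the second after the job is handed in, with the robot touching nothing.
It also fails if it takes over 35 s, if anything falls off the work surface, if the arm or the gripper's body presses on something with over 40 N, if the wrist force passes 120 N, or if a joint passes its speed limit or range.

### The arm

A 7-joint arm with a two-finger parallel gripper is mounted at the origin on the work surface. World frame = base frame: x ahead of the robot, y to its left, z up, the work surface at z = 0. Lengths are in m, angles in degrees, forces in N, time in s.
With the tool pointing down it reaches from about 0.425 to 0.875 m from the base axis. Payload 4.7 kg.
Tool frame: the origin (TCP) lies at the very end of the fingers, on their centre line; the grasp point (between the pads) lies 19 mm behind it; z points along the fingers, y is the direction in which the jaws open and shut (so a half turn about z gives the same grasp; the last joint's range is limited). The gripper opens to 87 mm and grips with 3 to 60 N. Pads are 19 mm wide; open, the fingers measure 117 mm over their backs; the gripper's body (75 mm by 190 mm) begins 51 mm behind the grasp point.
Start: joints at [-68.52, 18.392, -4.016, 83.108, 1.295, 78.541, -3.26], TCP at [0.229, 0.608, 0.223] pointing down, gripper open.
Joint ranges: [-163.93, 163.93], [-17.29, 119.83], [-79.2, 71.16], [3.27, 140.29], [-89.18, 269.18], [5.43, 117.66], [-154.24, 154.24]. Speed limits (degrees/s): [147.25, 147.25, 180, 180, 180, 180, 180].

### API

Orientations are given as [roll, pitch, yaw] about the fixed x, y, z axes, in that order (R = Rz(yaw) Ry(pitch) Rx(roll)).
In Python, from cell import monitor, read_camera, camera_info, env, look_for gives the robot as it stands.
- The arm moves only by the tool servo_tool, never from a script. Its argument "commands" is one flat list of numbers, 6 for each row, row after row: the shift along the tool's x, y, z in mm, then the turn, a rotation vector about the tool's x, y, z in degrees. A call has 1 to 10 rows; each row shifts and turns the commanded pose from where the row before left it, along the tool's axes as they then stand; what a row does not reach is not made up. A row lasts 1/10 s, in which the tool goes at most 50 mm and 8.59 degrees, less where a joint would pass 70% of its speed; a pose out of reach is approached as far as the arm can. A call is refused whole if a number of a shift passes 50 or a number of a turn 8.59, either way. A call with a gripper value outside its range is refused whole. "jaw" is the finger opening in mm, from 0 to 87, set as the call begins (left out, the last holds). The fingers move at their own pace and stop on an object; "newtons" is the grip in N (left out, the last holds). Time passes only in rows, so rows that do not move let the fingers close. It gives the time, the measured TCP pose, the force and the opening at its end, in the units of the state.
- monitor.get_obs(): the state, without advancing time (a new reading comes with each control period).
- read_camera(name): name is "side" or "top" or "wrist"; returns (picture, depth): 420x560x3 uint8, red, green, blue; 420x560 float32, m along the optical axis (not along the pixel's ray), 0 where there is no reading.
- camera_info(name): a dict with "camera_matrix" (3x3 intrinsics, pixels), "R" (3x3) and "t" (3): a world point X has camera coordinates R X + t; the wrist camera has in their place "T_tool_cam" (4x4, takes a point from camera to tool coordinates, whose origin is the TCP and whose axes are the flange's). Camera axes: x right, y down, z forward; pixel columns grow to the right and rows downward; lengths in m; the calibration is good to about 2 mm. A picture is of the moment at which its call begins: read the wrist's pose just before it. camera_info takes no time and is no camera call.
- env.sign_off(): hands the job in, once; it reports no verdict.
Trained networks look in the newest picture that a camera, given by its name, has taken for a name from the list of things; names that differ only in an ending like _2 or _b are one class to them, and where a whole thing is asked for, a point or a joint stands for the part that bears it (a point fixed in the world has none). Each returns a list of dicts, best first, with "conf" (0 to 1); they miss things now and then, are a little off and sometimes report something else, mostly with a low value. They report only what shows in the picture. A call takes as long as a camera call. They do not tell look-alikes from the thing itself.
- look_for(camera, label): "box" ([left, top, width, height] in pixels, round what is visible of it).
The state is a dict: "time_s": time; "qpos": joint angles; "joint_velocities": joint speeds; "effort": joint torques, N m; "tool_pos": TCP position; "tool_rot": TCP orientation; "force": force on the tool from outside, world axes, zero at the start; "wrist_torque": the same for the moment, N m; "grip_width": finger opening in m.
Only numpy, scipy, OpenCV 4.12 (cv2) and the standard library are available. Lean on these libraries where they do the work, as an engineer would, in place of code of your own. Each camera call takes 0.05 s, during which the arm holds its last target.

## Working session

There is one attempt and no reset: what is moved stays moved. The work goes in short steps, Python scripts to look and compute and a tool call to move; the robot and the scene stay as the last step left them, time stands still between calls to the robot, and variables do not carry over. Pictures are saved under pics/ and viewed, and the job is handed in when it is done.

Besides the shell and the picture viewer there is one more tool, called after "Request:" by a JSON object that holds its "op" and its "data". servo_tool: Moves the arm, as the interface text tells. Its arguments: {"type":"object","properties":{"commands":{"type":"array","items":{"type":"number"}},"jaw":{"type":"number"},"newtons":{"type":"number"}},"required":["commands"]}

```bash
ls; mkdir -p pics; python3 - <<'E'
from cell import monitor, read_camera, camera_info, env, look_for
import cv2,numpy as np
for c in ["top","side"]:
    p,d=read_camera(c); cv2.imwrite(f"pics/{c}0.png",p[:,:,::-1]); np.savez(f"{c}0.npz",p=p,d=d)
    i=camera_info(c); print(c,i)
print(monitor.get_obs())
E
```

```text
pics
top {'camera_matrix': array([[394.44653079,   0.        , 285.30666981],
       [  0.        , 394.44653079, 209.80760065],
       [  0.        ,   0.        ,   1.        ]]), 'R': array([[-0.02121768, -0.99955952,  0.02075035],
       [-0.9966096 ,  0.0194957 , -0.07993267],
       [ 0.07949292, -0.02237598, -0.99658426]]), 't': array([0.05171306, 0.59188736, 1.11660686])}
side {'camera_matrix': array([[443.43443915,   0.        , 288.49123381],
       [  0.        , 443.43443915, 206.35117449],
       [  0.        ,   0.        ,   1.        ]]), 'R': array([[ 0.76964665, -0.638312  , -0.0142062 ],
       [-0.4252016 , -0.495836  , -0.75719895],
       [ 0.47628524,  0.58881614, -0.65302981]]), 't': array([-0.42747386,  0.33116872,  0.69813697])}
{'time_s': 0.1, 'qpos': array([-68.52107119,  18.43350603,  -4.0160281 ,  83.16779983,
         1.29606721,  78.54119397,  -3.25901577]), 'joint_velocities': array([-0.00719224, -0.08691   ,  0.02178951, -0.15669706,  0.00998988,
        0.14801051, -0.00973603]), 'effort': array([ 9.67868345e-05, -4.92569554e+01, -4.05813698e-01, -3.13399601e+01,
       -6.42609852e-02,  3.95204220e-02,  7.54965208e-05]), 'tool_pos': array([0.22932414, 0.60767271, 0.22158675]), 'tool_rot': array([-1.79902794e+02,  6.37845104e-03,  1.59332337e+02]), 'force': array([-0.35650823, -0.01086225, -0.07531427]), 'wrist_torque': array([ 0.02438774, -0.03080845, -0.01358476]), 'grip_width': 0.08684683317606776}
```

View pics/top0.png

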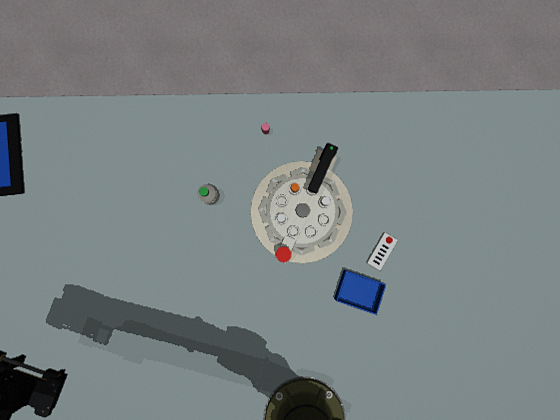

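View pics/side0.png

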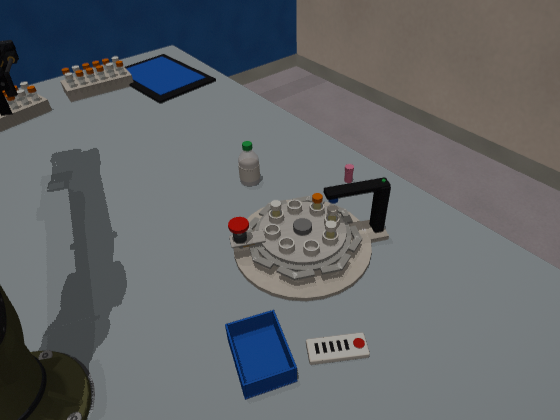

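The orange cap is at top-image pixel (294,187). It sits counter-clockwise of the beam, which points from the hub at (302,211) towards (330,148), so the carousel must turn clockwise (−45°). The red head is at (283,254).

```bash
cat > h.py <<'E'
import numpy as np,cv2
from cell import monitor, read_camera, camera_info, env, look_for
def ray(c,u,v,z):
    i=camera_info(c);K=i["camera_matrix"];R=i["R"];t=i["t"]
    C=-R.T@t; d=R.T@np.linalg.inv(K)@np.array([u,v,1.]); return C+d*(z-C[2])/d[2]
def proj(c,X):
    i=camera_info(c); q=i["camera_matrix"]@(i["R"]@np.array(X)+i["t"]); return q[:2]/q[2]
def cloud(c,d):
    i=camera_info(c);K=i["camera_matrix"];h,w=d.shape
    u,v=np.meshgrid(np.arange(w),np.arange(h))
    P=np.stack([(u-K[0,2])/K[0,0]*d,(v-K[1,2])/K[1,1]*d,d],-1)
    W=(P-i["t"])@i["R"]; W[d==0]=np.nan; return W
def blob(p,kind):
    hsv=cv2.cvtColor(p,cv2.COLOR_RGB2HSV);H,S,V=[hsv[...,k].astype(int) for k in range(3)]
    if kind=="red": return ((H<5)|(H>174))&(S>180)&(V>90)
    if kind=="orange": return (H>7)&(H<20)&(S>180)&(V>110)
    if kind=="green": return (H>45)&(H<80)&(S>120)
E
python3 - <<'E'
from h import *
for c in ["top","side"]:
    f=np.load(c+"0.npz");p,d=f["p"],f["d"];W=cloud(c,d)
    for k,z in (("red",.1),("orange",.093),("green",.115)):
        n,l,s,ce=cv2.connectedComponentsWithStats(blob(p,k).astype(np.uint8))
        for j in range(1,n):
            if s[j,4]>15: 
                w=W[l==j]; w=w[np.isfinite(w[:,0])]
                print(c,k,s[j],ce[j].round(1),"ray",ray(c,*ce[j],z).round(4),"med",np.median(w,0).round(4),"zmax",np.percentile(w[:,2],[5,50,95]).round(3))
    # beam: points with z 0.12..0.15
    m=(W[...,2]>.122)&(W[...,2]<.152)&(abs(W[...,0]-.55)<.3)&(abs(W[...,1])<.2)&(p.max(-1)<60)
    print(c,"beam",m.sum()); w=W[m]; 
    if len(w)>20:
        mu=w.mean(0); u,s_,vt=np.linalg.svd(w-mu,full_matrices=False); print(mu.round(4),vt[0].round(3),((w-mu)@vt[0]).min(),((w-mu)@vt[0]).max())
    # deck z .047-.053 , base
    for lo,hi in ((.046,.054),(.037,.043),(.008,.016)):
        m=(W[...,2]>lo)&(W[...,2]<hi)&(np.hypot(W[...,0]-.57,W[...,1]+.0)<.25)
        w=W[m]; hull=cv2.convexHull(w[:,:2].astype(np.float32)) ; (cx,cy),r=cv2.minEnclosingCircle(hull); print(c,lo,m.sum(),np.round([cx,cy,r],4))
E
```

```text
top red [386 237   6   6  29] [388.6 239.7] ray [ 0.5005 -0.235   0.1   ] med [ 0.4996 -0.2587  0.0152] zmax [0.012 0.015 0.019]
top red [276 247  15  15 176] [283.1 253.9] ray [0.4687 0.0498 0.1   ] med [0.4686 0.0499 0.0998] zmax [0.097 0.1   0.103]
top orange [291 184   8   7  47] [294.4 187. ] ray [0.6492 0.015  0.093 ] med [0.6489 0.0161 0.0962] zmax [0.093 0.096 0.099]
top green [199 187   9   9  64] [203.4 191.2] ray [0.6394 0.2582 0.115 ] med [0.6397 0.2585 0.1146] zmax [0.111 0.115 0.118]
top beam 540
[ 0.6926 -0.0561  0.1439] [-0.903  0.429  0.003] -0.06628642780194767 0.06731538487784612
top 0.046 2423 [0.524  0.0289 0.2412]
top 0.037 1521 [0.5212 0.0271 0.2382]
top 0.008 2669 [ 0.5678 -0.0031  0.2463]
side red [228 217  21  14 227] [237.9 223.6] ray [0.4654 0.047  0.1   ] med [0.4655 0.0477 0.0995] zmax [0.098 0.099 0.101]
side red [353 338  11  10  80] [358.5 342.5] ray [ 0.4533 -0.2926  0.1   ] med [ 0.4973 -0.2607  0.0152] zmax [0.013 0.015 0.018]
side orange [27 86  7  3 18] [30.1 87.1] ray [0.3331 0.9877 0.093 ] med [0.3372 1.0131 0.0829] zmax [0.079 0.083 0.084]
side orange [312 193  10   7  53] [316.8 195.9] ray [0.6488 0.015  0.093 ] med [0.6467 0.0134 0.0952] zmax [0.094 0.095 0.097]
side green [242 141  10  10  81] [246.7 145.3] ray [0.6318 0.2473 0.115 ] med [0.6349 0.2519 0.1127] zmax [0.102 0.113 0.115]
side green [381 178   5   5  17] [383.4 180.1] ray [ 0.7756 -0.0582  0.115 ] med [ 0.7425 -0.083   0.145 ] zmax [0.142 0.145 0.147]
side beam 848
[ 0.6873 -0.063   0.1402] [-0.889  0.457  0.02 ] -0.06822213120304127 0.06804238573832444
side 0.046 2611 [0.5355 0.0218 0.2418]
side 0.037 2324 [0.5343 0.0232 0.2431]
side 0.008 4197 [0.5625 0.0016 0.2498]
```

```bash
python3 - <<'E'
from h import *
for c,(x,y,w,h) in {"top":(230,120,150,150),"side":(210,160,200,150)}.items():
    p=np.load(c+"0.npz")["p"][y:y+h,x:x+w]; cv2.imwrite(f"pics/{c}0z.png",cv2.resize(p,None,fx=4,fy=4,interpolation=cv2.INTER_CUBIC)[:,:,::-1])
E
```

```text
(no output)
```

View pics/top0z.png

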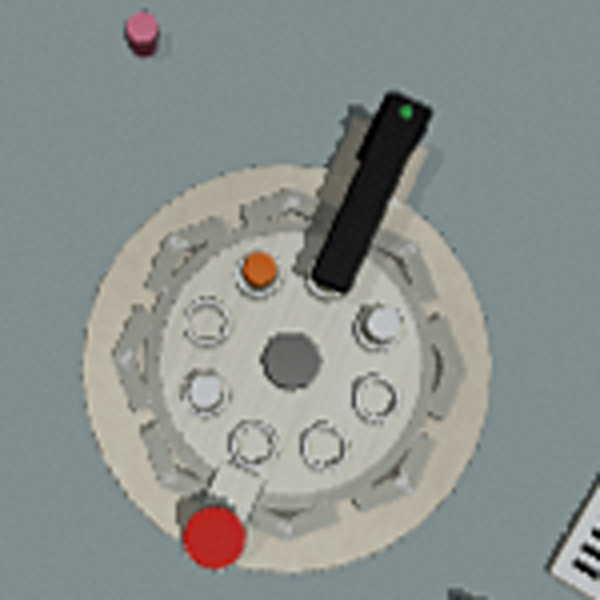

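```bash
python3 - <<'E'
from h import *
from scipy.optimize import least_squares
f=np.load("top0.npz");p,d=f["p"],f["d"];W=cloud("top",d)
i=p.astype(int); m=(i[...,0]-i[...,2]>2)&(i[...,0]>90)
m[:150]=0;m[275:]=0;m[:,:240]=0;m[:,365:]=0
n,l,s,ce=cv2.connectedComponentsWithStats(m.astype(np.uint8)); j=1+np.argmax(s[1:,4]); m=(l==j)
# outer boundary by rays
c0=np.array([302,212.]);pts=[]
for a in np.arange(0,360,3):
    uu=[c0+r*np.array([np.cos(np.radians(a)),np.sin(np.radians(a))]) for r in np.arange(35,62,.25)]
    ok=[q for q in uu if m[int(round(q[1])),int(round(q[0]))]]
    if ok: pts.append(ray("top",*ok[-1],.012)[:2])
pts=np.array(pts)
r=least_squares(lambda x:np.hypot(pts[:,0]-x[0],pts[:,1]-x[1])-x[2],[.58,0,.15],loss="soft_l1",f_scale=.002);print("base",r.x,np.abs(r.fun).mean())
# hub
print("hub z.06",ray("top",302.75,210.25,.06),ray("top",302.75,210.25,.05))
h=np.array([.4685,.0497])
for c in (r.x[:2],):
    v=h-c;print("head r",np.hypot(*v),np.degrees(np.arctan2(v[1],v[0])))
    v=np.array([.649,.0152])-c;print("orange r",np.hypot(*v),np.degrees(np.arctan2(v[1],v[0])))
print(np.degrees(np.arctan2(-.429,.903)),np.degrees(np.arctan2(-.457,.889)))
print(W[205:215,298:306,2].round(3))
E
```

```text
base [ 0.58832398 -0.00707058  0.1490028 ] 0.0019565413174039517
hub z.06 [ 0.58768372 -0.00832367  0.06      ] [ 0.58846139 -0.00899207  0.05      ]
head r 0.1325921749771305 154.64919384383737
orange r 0.06463403497670678 20.15520315304759
-25.411600725972622 -27.20591683799788
[[0.066 0.066 0.064 0.067 0.067 0.064 0.065 0.063]
 [0.068 0.067 0.068 0.067 0.064 0.063 0.069 0.065]
 [0.069 0.066 0.067 0.068 0.064 0.064 0.069 0.065]
 [0.069 0.064 0.07  0.066 0.071 0.065 0.062 0.067]
 [0.067 0.066 0.068 0.066 0.064 0.069 0.07  0.066]
 [0.063 0.069 0.064 0.064 0.066 0.067 0.066 0.067]
 [0.065 0.067 0.066 0.068 0.068 0.064 0.064 0.07 ]
 [0.069 0.069 0.067 0.069 0.067 0.071 0.063 0.064]
 [0.067 0.067 0.065 0.069 0.066 0.067 0.066 0.065]
 [0.07  0.065 0.07  0.063 0.065 0.065 0.068 0.068]]
```

Request:
{"op": "servo_tool", "data": {"commands": [0,0,0,0,0,-7,-10,-10,0,0,0,-7,-15,-15,0,0,0,-6.7,-20,-28,0,0,0,0,-20,-28,0,0,0,0,-20,-28,0,0,0,0,-20,-28,0,0,0,0,-20,-28,0,0,0,0,-20,-28,0,0,0,0,-20,-28,0,0,0,0], "jaw": 0, "newtons": 20}}

```text
time_s: 1.1
tool_pos: [0.3906, 0.382, 0.2222]
tool_rot: [-180.0, -0.0, -180.0]
force: [-0.1, 0.6, -0.5]
grip_width: 0.0148
```

Request:
{"op": "servo_tool", "data": {"commands": [-8,-32,5,0,0,0,-8,-35,5,0,0,0,-8,-35,5,0,0,0,-8,-35,5,0,0,0,-8,-35,10,0,0,0,-8,-35,10,0,0,0,-8,-35,10,0,0,0,-8,-35,10,0,0,0,-5,-20,0,0,0,0,0,0,0,0,0,0]}}

```text
time_s: 2.1
tool_pos: [0.4594, 0.0829, 0.162]
tool_rot: [-179.9, -0.0, 179.7]
force: [0.3, -0.2, -0.5]
grip_width: 0.0006
```

```bash
python3 - <<'E'
from h import *
o=monitor.get_obs(); print({k:np.round(o[k],4) for k in o if k!="effort"})
p,d=read_camera("wrist"); cv2.imwrite("pics/w1.png",p[:,:,::-1]); print(camera_info("wrist"))
p,d=read_camera("side"); cv2.imwrite("pics/s1.png",p[:,:,::-1])
E
```

```text
{'time_s': np.float64(2.1), 'qpos': array([-32.3749,  -2.1791,  18.5364, 113.3333,   0.7955,  68.7918,
        75.5495]), 'joint_velocities': array([-1.8093,  0.0294, -3.652 , -0.7523, -2.1657,  0.0705, -2.0879]), 'tool_pos': array([0.4594, 0.0829, 0.162 ]), 'tool_rot': array([-1.799385e+02, -4.340000e-02,  1.796890e+02]), 'force': array([ 0.2743, -0.1716, -0.4817]), 'wrist_torque': array([ 0.08  , -0.0261, -0.0002]), 'grip_width': np.float64(0.0006)}
{'camera_matrix': array([[322.00661885,   0.        , 277.8042675 ],
       [  0.        , 322.00661885, 207.93908344],
       [  0.        ,   0.        ,   1.        ]]), 'T_tool_cam': array([[ 4.05390561e-04, -9.54881747e-01, -2.96986003e-01,
         8.14832158e-02],
       [ 9.99999587e-01,  6.28731259e-04, -6.56507740e-04,
        -2.99785117e-04],
       [ 8.13611641e-04, -2.96985614e-01,  9.54881607e-01,
        -1.62281798e-01],
       [ 0.00000000e+00,  0.00000000e+00,  0.00000000e+00,
         1.00000000e+00]])}
```

View pics/w1.png

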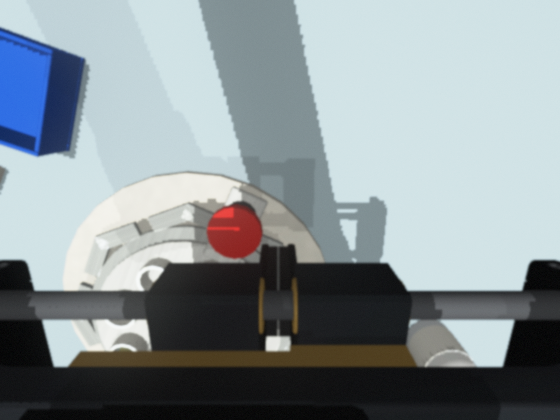

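View pics/s1.png

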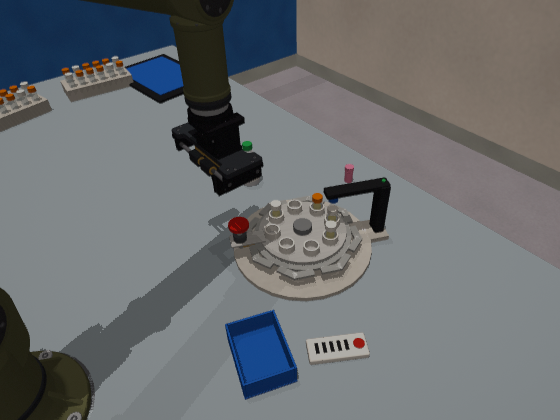

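```bash
cat >> h.py <<'E'
from scipy.spatial.transform import Rotation as Ro
def wray(u,v,z,pos,rot):
    i=camera_info("wrist");T=i["T_tool_cam"];R=Ro.from_euler("xyz",rot,degrees=True).as_matrix()
    C=pos+R@T[:3,3]; d=R@T[:3,:3]@np.linalg.inv(i["camera_matrix"])@np.array([u,v,1.]);return C+d*(z-C[2])/d[2]
def wred():
    o=monitor.get_obs();p,d=read_camera("wrist")
    n,l,s,ce=cv2.connectedComponentsWithStats(blob(p,"red").astype(np.uint8));j=1+np.argmax(s[1:,4])
    ct=max(cv2.findContours((l==j).astype(np.uint8),cv2.RETR_EXTERNAL,2)[0],key=len)
    hull=cv2.convexHull(ct); M=cv2.moments(hull); c=(M["m10"]/M["m00"],M["m01"]/M["m00"])
    return o,p,c,s[j],wray(*c,.1,o["tool_pos"],o["tool_rot"])
E
python3 - <<'E'
from h import *
o,p,c,s,X=wred(); print(o["time_s"],o["tool_pos"],c,s,X)
E
```

```text
2.2 [0.45905464 0.08689893 0.1624597 ] (231.50141025641025, 238.00846153846155) [ 207  220   48   37 1070] [0.47116223 0.05163528 0.1       ]
```

Request:
{"op": "servo_tool", "data": {"commands": [-3,-12,8,0,0,0.1,-4,-15,10,0,0,0.1,-3,-10,10,0,0,0.1,0,0,10,0,0,0,0,0,0,0,0,0]}}

```text
time_s: 2.75
tool_pos: [0.4679, 0.0496, 0.1227]
tool_rot: [-180.0, -0.2, 179.7]
force: [0.2, 0.4, -0.7]
grip_width: 0.0006
```

```bash
python3 - <<'E'
from h import *
o,p,c,s,X=wred(); print(o["time_s"],o["tool_pos"],o["tool_rot"],c,s,X); cv2.imwrite("pics/w2.png",p[:,:,::-1])
p,d=read_camera("side"); cv2.imwrite("pics/s2.png",cv2.resize(p[130:300,160:360],None,fx=3,fy=3)[:,:,::-1]); print(monitor.get_obs()["tool_pos"])
E
```

```text
2.75 [0.46788764 0.04960588 0.12271933] [-179.96540772   -0.18598866  179.72326368] (278.9617026954897, 240.03382706164933) [ 247  214   63   49 1847] [0.46474519 0.04990795 0.1       ]
[0.46890444 0.05022575 0.12421289]
```

View pics/w2.png

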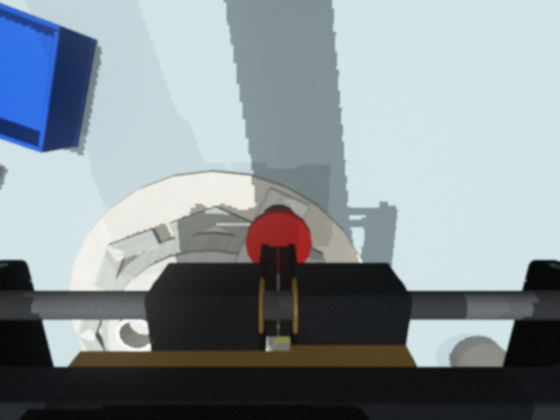

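View pics/s2.png

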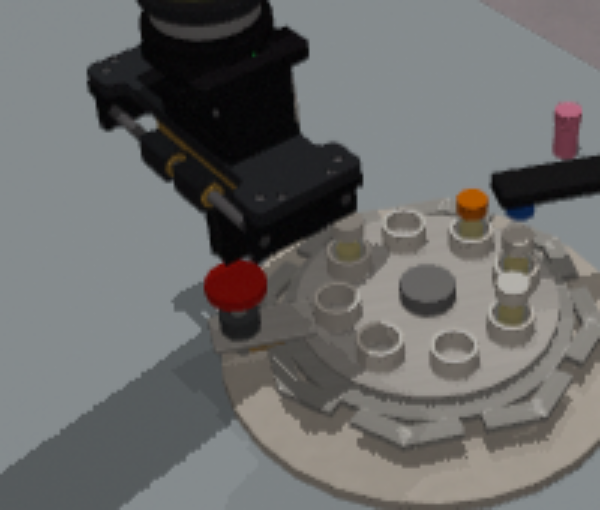

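```bash
python3 - <<'E'
from h import *
for X in ([.4689,.0502,.124],[.4689,.0502,.164],[.4689,.0502,.194],[.4689,.05,.1]):
    print(X,(proj("side",X)-[160,130])*3)
E
```

```text
[0.4689, 0.0502, 0.124] [231.97564116 248.94278844]
[0.4689, 0.0502, 0.164] [226.32884429 201.81483156]
[0.4689, 0.0502, 0.194] [221.85889738 164.50882067]
[0.4689, 0.05, 0.1] [235.37563346 276.04047898]
```

Request:
{"op": "servo_tool", "data": {"commands": [0,0,6,0,0,0,0,0,6,0,0,0,0,0,6,0,0,0,0,0,4,0,0,0,0,0,4,0,0,0,0,0,3,0,0,0,0,0,3,0,0,0,0,0,3,0,0,0,0,0,2,0,0,0,0,0,0,0,0,0]}}

```text
time_s: 3.85
tool_pos: [0.4694, 0.0501, 0.0883]
tool_rot: [179.9, 0.0, 179.7]
force: [-3.0, 0.8, 7.8]
grip_width: 0.0003
```

Request:
{"op": "servo_tool", "data": {"commands": [0,0,2,0,0,0,0,0,1.5,0,0,0,0,0,0,0,0,0]}}

```text
time_s: 4.15
tool_pos: [0.4694, 0.0503, 0.0851]
tool_rot: [179.9, 0.0, 179.7]
force: [-3.1, 2.1, 10.2]
grip_width: 0.0005
```

```bash
python3 - <<'E'
from h import *
f=np.load("side0.npz")
p,d=read_camera("side"); cv2.imwrite("pics/s3.png",cv2.resize(p[130:300,160:360],None,fx=3,fy=3)[:,:,::-1]); o=monitor.get_obs();print(o["time_s"],o["tool_pos"],o["force"])
E
```

```text
4.2 [0.4694434  0.05027765 0.08515328] [-3.8386388   0.57033401 10.26939323]
```

View pics/s3.png

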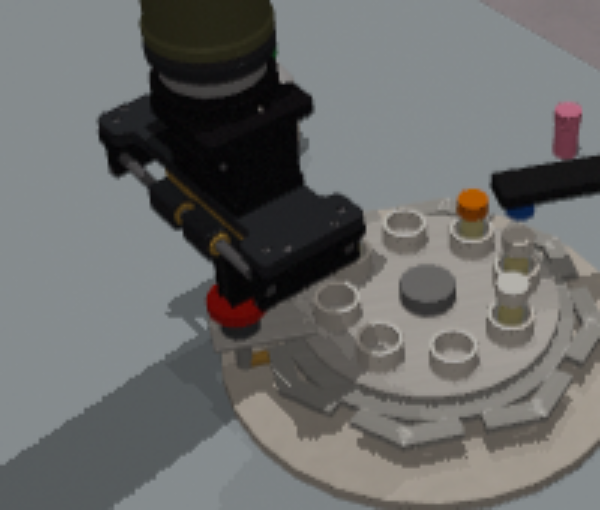

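```bash
python3 - <<'E'
import numpy as np
C=np.array([.588,-.0075]);P=np.array([.4694,.0503]);v=P-C;r=np.hypot(*v);a=np.degrees(np.arctan2(v[1],v[0]));print(r,a)
prev=P
for k in range(1,19):
    t=np.radians(a-2.5*k);q=C+r*np.array([np.cos(t),np.sin(t)]);D=(q-prev)*1000;prev=q;print(k,[round(-D[0],1),round(D[1],1)],q.round(4))
E
```

```text
0.1319348323984231 154.0175976821085
1 [np.float64(-2.6), np.float64(5.1)] [0.472  0.0554]
2 [np.float64(-2.9), np.float64(5.0)] [0.4749 0.0604]
3 [np.float64(-3.1), np.float64(4.9)] [0.478  0.0653]
4 [np.float64(-3.3), np.float64(4.7)] [0.4812 0.07  ]
5 [np.float64(-3.5), np.float64(4.6)] [0.4847 0.0746]
6 [np.float64(-3.7), np.float64(4.4)] [0.4884 0.079 ]
7 [np.float64(-3.9), np.float64(4.3)] [0.4923 0.0833]
8 [np.float64(-4.1), np.float64(4.1)] [0.4963 0.0874]
9 [np.float64(-4.2), np.float64(3.9)] [0.5005 0.0913]
10 [np.float64(-4.4), np.float64(3.7)] [0.5049 0.095 ]
11 [np.float64(-4.6), np.float64(3.5)] [0.5095 0.0985]
12 [np.float64(-4.7), np.float64(3.3)] [0.5142 0.1019]
13 [np.float64(-4.8), np.float64(3.1)] [0.519 0.105]
14 [np.float64(-5.0), np.float64(2.9)] [0.524  0.1079]
15 [np.float64(-5.1), np.float64(2.7)] [0.5291 0.1106]
16 [np.float64(-5.2), np.float64(2.5)] [0.5343 0.113 ]
17 [np.float64(-5.3), np.float64(2.2)] [0.5396 0.1152]
18 [np.float64(-5.4), np.float64(2.0)] [0.545  0.1172]
```

Swinging clockwise in 2.5° steps, first four, then a check.

Request:
{"op": "servo_tool", "data": {"commands": [-2.6,5.1,0,0,0,0,-2.9,5,0,0,0,0,-3.1,4.9,0,0,0,0,-3.3,4.7,0,0,0,0,0,0,0,0,0,0]}}

```text
time_s: 4.7
tool_pos: [0.483, 0.0707, 0.0857]
tool_rot: [179.9, 0.2, 179.8]
force: [-0.7, 0.4, 9.5]
grip_width: 0.0004
```

```bash
cat > chk.py <<'E'
from h import *
import sys
o,p,c,s,X=wred(); cv2.imwrite(f"pics/w{sys.argv[1]}.png",p[:,:,::-1]);print(o["time_s"],o["tool_pos"],o["force"],"wred",c,s,wray(*c,o["tool_pos"][2],o["tool_pos"],o["tool_rot"]).round(4))
p,d=read_camera("top");cv2.imwrite(f"pics/t{sys.argv[1]}.png",cv2.resize(p[120:270,230:380],None,fx=4,fy=4)[:,:,::-1])
n,l,s,ce=cv2.connectedComponentsWithStats(blob(p,"orange").astype(np.uint8))
for j in range(1,n):
    if s[j,4]>8:
        X=ray("top",*ce[j],.093);v=X[:2]-[.588,-.0075];print("orange",s[j],X.round(4),np.hypot(*v).round(4),np.degrees(np.arctan2(v[1],v[0])).round(1))
n,l,s,ce=cv2.connectedComponentsWithStats(blob(p,"red").astype(np.uint8))
for j in range(1,n):
    if s[j,4]>8:
        X=ray("top",*ce[j],.1);v=X[:2]-[.588,-.0075];print("red(z.1)",s[j],X.round(4),np.hypot(*v).round(4),np.degrees(np.arctan2(v[1],v[0])).round(1))
E
python3 chk.py 4
```

```text
4.7 [0.48295567 0.07074241 0.08574061] [-0.68614721  0.37597961  9.50640003] wred (280.07496219485853, 244.63476632822062) [ 245  222   71   41 1706] [0.473  0.0716 0.0857]
orange [295 182   8   8  47] [0.6525 0.0033 0.093 ] 0.0654 9.5
red(z.1) [386 237   6   6  29] [ 0.5005 -0.235   0.1   ] 0.2438 -111.0
```

View pics/t4.png

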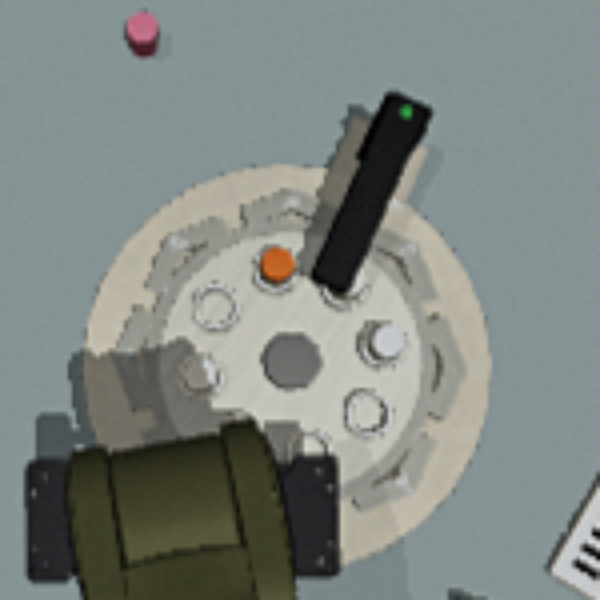

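View pics/w4.png

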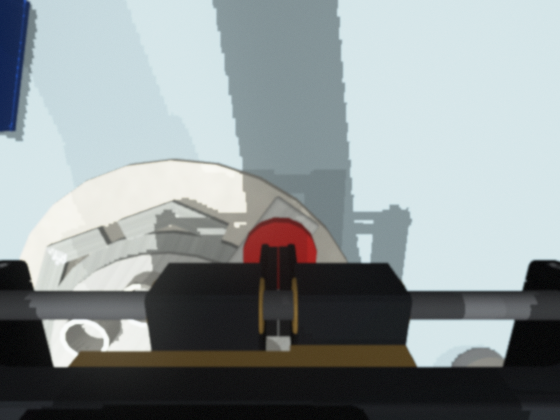

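Request:
{"op": "servo_tool", "data": {"commands": [-3.4,4.5,0.1,0,0,0,-3.6,4.3,0.1,0,0,0,-3.8,4.2,0.1,0,0,0,-4,4,0.1,0,0,0,-4.1,3.8,0.1,0,0,0,-4.3,3.6,0.1,0,0,0,-4.5,3.4,0,0,0,0,-4.6,3.2,0,0,0,0,-4.7,3,0,0,0,0,0,0,0,0,0,0]}}

```text
time_s: 5.8
tool_pos: [0.521, 0.1042, 0.0855]
tool_rot: [179.9, 0.3, 179.8]
force: [-0.7, -0.2, 9.4]
grip_width: 0.0006
```

```bash
python3 chk.py 5
```

```text
5.8 [0.52100363 0.10418125 0.08554813] [-0.65218061 -0.21875288  9.4169899 ] wred (281.8312706270627, 243.90738448844886) [ 247  221   71   42 1836] [0.5106 0.106  0.0855]
orange [305 182   4   7  19] [ 0.6542 -0.018   0.093 ] 0.067 -9.0
red(z.1) [386 237   6   6  29] [ 0.5005 -0.235   0.1   ] 0.2438 -111.0
```

View pics/t5.png

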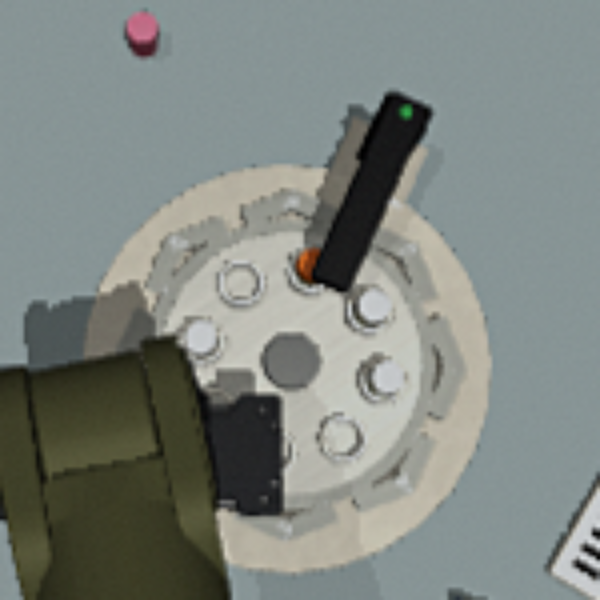

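View pics/w5.png

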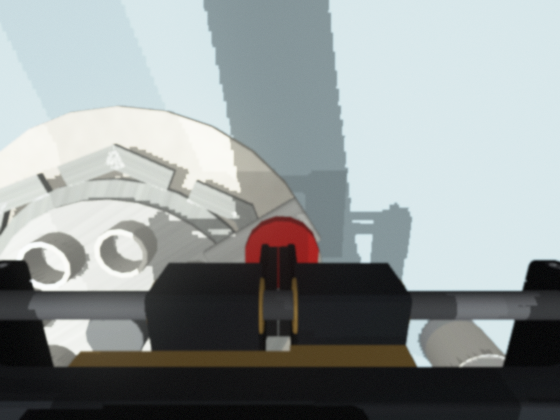

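Request:
{"op": "servo_tool", "data": {"commands": [-4.6,2.7,0,0,0,0,-4.7,2.5,0,0,0,0,-4.8,2.2,0,0,0,0,-4.8,2,0,0,0,0,-4.8,1.8,0,0,0,0,0,0,0,0,0,0]}}

```text
time_s: 6.5
tool_pos: [0.5448, 0.1151, 0.0856]
tool_rot: [179.9, 0.3, 179.7]
force: [-0.4, 0.5, 9.6]
grip_width: 0.0003
```

```bash
python3 chk.py 6; python3 - <<'E'
from h import *
import cv2
# carousel angle by unwarping deck annulus & comparing cups: rotate initial top-down deck (z=.055 plane) and correlate
C=np.array([.588,-.0075])
def rect(p,z=.062):
    n=240; g=(np.arange(n)-n/2)*.001*0.8
    X,Y=np.meshgrid(g,g); i=camera_info("top")
    P=np.stack([C[0]+X,C[1]+Y,np.full_like(X,z)],-1)@i["R"].T+i["t"]; q=P@i["camera_matrix"].T
    u=(q[...,0]/q[...,2]).astype(np.float32);v=(q[...,1]/q[...,2]).astype(np.float32)
    return cv2.remap(p,u,v,cv2.INTER_CUBIC)
a=rect(np.load("top0.npz")["p"]);p,_=read_camera("top");b=rect(p)
cv2.imwrite("pics/r6.png",np.hstack([a,b])[:,:,::-1])
E
```

```text
6.5 [0.54481562 0.11507596 0.08563482] [-0.44064819  0.45640195  9.58517682] wred (282.9886185510802, 243.7993593675458) [ 247  220   72   43 1844] [0.5343 0.1176 0.0856]
red(z.1) [386 237   6   6  29] [ 0.5005 -0.235   0.1   ] 0.2438 -111.0
```

View pics/t6.png

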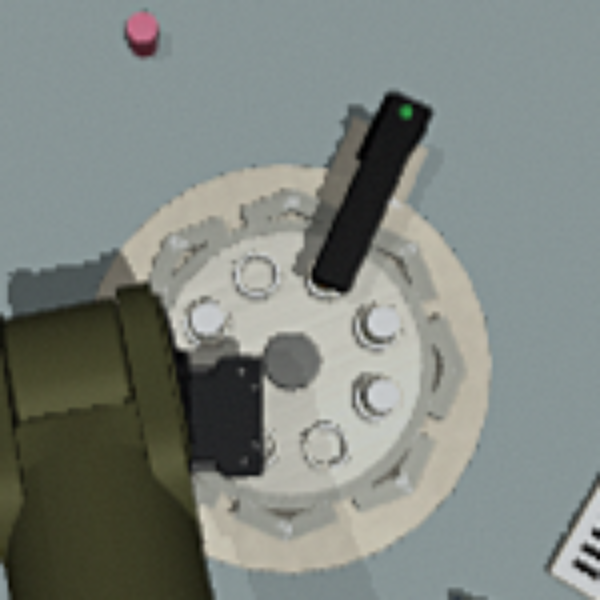

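View pics/r6.png

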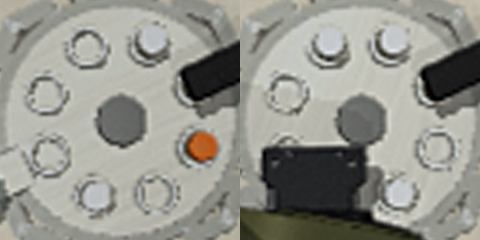

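View pics/w6.png

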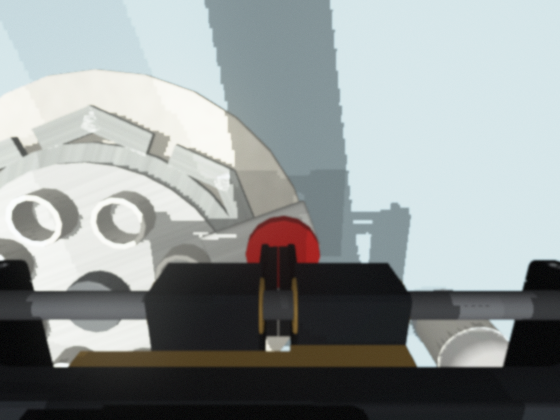

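```bash
python3 - <<'E'
from h import *
a=np.load("top0.npz")["p"];b,_=read_camera("top")
ctr=(285+17.75,210.2)
for (x,y) in ((324.5,200.5),(311,231)):
    x0,y0=int(x-9),int(y-9);T=a[y0:y0+18,x0:x0+18];S=b[y0-5:y0+23,x0-5:x0+23]
    r=cv2.matchTemplate(cv2.resize(S,None,fx=8,fy=8,interpolation=2),cv2.resize(T,None,fx=8,fy=8,interpolation=2),cv2.TM_CCOEFF_NORMED);_,m,_,l=cv2.minMaxLoc(r);d=(np.array(l)/8-5);rv=np.array([x-302.7,y-210.2]);n=rv@rv
    print(m,d,"ccw deg beyond",np.degrees(-(rv[0]*d[1]-rv[1]*d[0])/n))
E
```

```text
0.9452462792396545 [-0.125 -0.25 ] ccw deg beyond 0.6704953735195948
0.8301177620887756 [ 0.25  -0.125] ccw deg beyond 0.7125843413411975
```

Request:
{"op": "servo_tool", "data": {"commands": [-1.3,0.5,0,0,0,0,0,0,0,0,0,0,0,0,-2,0,0,0,0,0,-3,0,0,0,0,0,-4,0,0,0,0,0,-5,0,0,0,0,0,-6,0,0,0,0,0,-10,0,0,0,0,0,-10,0,0,0]}}

```text
time_s: 7.6
tool_pos: [0.543, 0.1144, 0.1237]
tool_rot: [-180.0, -0.1, 179.7]
force: [-1.1, 0.8, -0.5]
grip_width: 0.0007
```

```bash
python3 - <<'E'
from h import *
o=monitor.get_obs();print(o["time_s"],o["tool_pos"],o["force"])
p,d=read_camera("side"); W=cloud("side",d);m=blob(p,"red");m[300:]=0; w=W[m];w=w[np.isfinite(w[:,0])];print(len(w),np.median(w,0),np.percentile(w[:,2],[5,50,95]))
cv2.imwrite("pics/s7.png",cv2.resize(p[130:300,190:410],None,fx=3,fy=3)[:,:,::-1])
E
```

```text
7.6 [0.54299549 0.11442439 0.12366693] [-1.07480322  0.7583743  -0.45739948]
161 [0.53987238 0.11541881 0.09921788] [0.09790921 0.09921788 0.10086508]
```

View pics/s7.png

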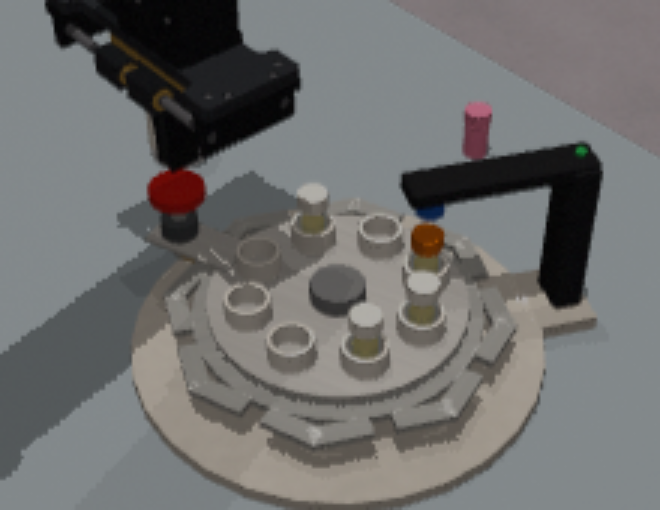

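The head's top is back at 0.099 m, so it has locked. The orange cap at (427,240) in the zoomed picture stands under the blue nozzle. Now I'll back away.

Request:
{"op": "servo_tool", "data": {"commands": [0,0,-15,0,0,0,0,0,-20,0,0,0,0,0,-20,0,0,0,5,10,-20,0,0,0,10,20,-10,0,0,0,10,25,0,0,0,0,10,25,0,0,0,0,10,25,0,0,0,0,0,15,0,0,0,0,0,0,0,0,0,0]}}

```text
time_s: 8.65
tool_pos: [0.4987, 0.2371, 0.2088]
tool_rot: [180.0, 0.0, 180.0]
force: [1.3, -0.6, -0.0]
grip_width: 0.0002
```

Request:
{"op": "servo_tool", "data": {"commands": [0,0,0,0,0,0,0,0,0,0,0,0,0,0,0,0,0,0,0,0,0,0,0,0,0,0,0,0,0,0]}}

```text
time_s: 9.15
tool_pos: [0.4992, 0.2342, 0.2085]
tool_rot: [-180.0, 0.0, 179.7]
force: [0.5, 0.2, -1.1]
grip_width: 0.0006
```

```bash
python3 - <<'E'
from h import *
o=monitor.get_obs();print(o["time_s"],o["tool_pos"],o["force"],np.abs(o["joint_velocities"]).max())
P={}
for c in ["side","top"]:
    p,d=read_camera(c); P[c]=p; W=cloud(c,d);W0=cloud(c,np.load(c+"0.npz")["d"]);p0=np.load(c+"0.npz")["p"]
    for k,pp,WW in (("red",p,W),("orange",p,W),("green",p,W),("green",p0,W0)):
        n,l,s,ce=cv2.connectedComponentsWithStats(blob(pp,k).astype(np.uint8))
        for j in range(1,n):
            if s[j,4]>8:
                w=WW[l==j];w=w[np.isfinite(w[:,0])];m=np.median(w,0);v=m[:2]-[.588,-.0075];print(c,k,ce[j].round(1),m.round(4),np.hypot(*v).round(4),np.degrees(np.arctan2(v[1],v[0])).round(1))
    cv2.imwrite(f"pics/{c}8.png",p[:,:,::-1])
a=np.load("top0.npz")["p"];b=P["top"]
for (x,y) in ((324.5,200.5),(311,231),(292.5,231)):
    x0,y0=int(x-9),int(y-9);T=a[y0:y0+18,x0:x0+18];S=b[y0-5:y0+23,x0-5:x0+23]
    r=cv2.matchTemplate(cv2.resize(S,None,fx=8,fy=8,interpolation=2),cv2.resize(T,None,fx=8,fy=8,interpolation=2),cv2.TM_CCOEFF_NORMED);_,m,_,l=cv2.minMaxLoc(r);d=(np.array(l)/8-5);rv=np.array([x-302.7,y-210.2]);n=rv@rv
    print(m,d,np.degrees(-(rv[0]*d[1]-rv[1]*d[0])/n))
E
```

```text
9.15 [0.49918094 0.23423348 0.20849413] [ 0.46202048  0.19738429 -1.08424858] 0.24636822334752279
side red [248.2 192.3] [0.539  0.1148 0.0995] 0.1317 111.8
side red [358.5 342.6] [ 0.498  -0.2607  0.0153] 0.2687 -109.6
side orange [104.8  59.7] [0.6012 1.0651 0.0832] 1.0726 89.3
side orange [95.3 62. ] [0.5689 1.0693 0.0824] 1.0769 91.0
side orange [118.5  61.6] [0.6323 1.0167 0.0831] 1.0252 87.5
side orange [85.2 64.3] [0.5343 1.0717 0.0829] 1.0805 92.8
side orange [98.7 66.3] [0.5649 1.0234 0.0821] 1.0311 91.3
side orange [88.4 68.7] [0.5304 1.0274 0.0823] 1.0365 93.2
side orange [64.8 69.1] [0.468  1.082  0.0826] 1.0961 96.3
side orange [78.6 71.1] [0.4957 1.0289 0.0832] 1.0405 95.1
side orange [13. 87.] [0.2946 1.0493 0.0826] 1.0968 105.5
side orange [30.1 87.1] [0.3371 1.0143 0.0827] 1.0522 103.8
side orange [ 2.2 90.9] [0.2614 1.0395 0.0836] 1.0968 107.3
side orange [ 8.6 94.9] [0.2692 0.9991 0.0832] 1.0559 107.6
side green [246.7 145.3] [0.6347 0.2516 0.1126] 0.2633 79.8
side green [383.4 180.1] [ 0.7428 -0.0817  0.1449] 0.1717 -25.6
side green [246.7 145.3] [0.6349 0.2519 0.1127] 0.2636 79.8
side green [383.4 180.1] [ 0.7425 -0.083   0.145 ] 0.1719 -26.1
top red [257.2 226.8] [0.5423 0.118  0.1001] 0.1336 110.0
top red [388.6 239.7] [ 0.4996 -0.2597  0.0156] 0.2673 -109.3
top green [331.  147.5] [ 0.7437 -0.0806  0.1467] 0.172 -25.2
top green [203.4 191.2] [0.6397 0.2588 0.1151] 0.2713 79.0
top green [331.  147.5] [ 0.7438 -0.0807  0.1456] 0.1721 -25.2
top green [203.4 191.2] [0.6397 0.2585 0.1146] 0.271 79.0
0.9444343447685242 [ 0.    -0.125] 0.2742363816646749
0.8646166324615479 [ 0.125 -0.125] 0.41555519705468635
0.761530339717865 [0.125 0.   ] 0.27757514111577486
```

View pics/side8.png

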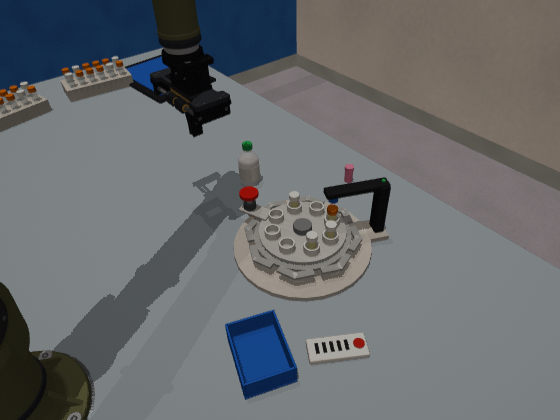

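View pics/top8.png

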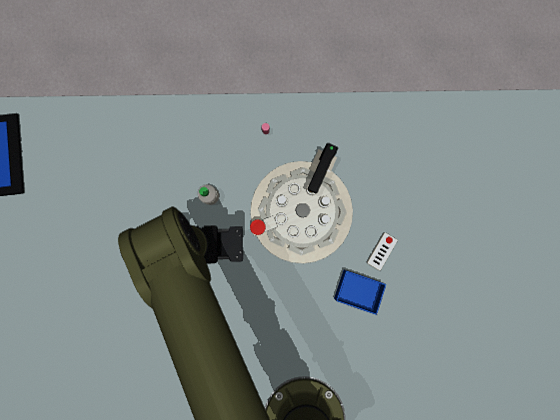

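```bash
python3 - <<'E'
from cell import env
print(env.sign_off())
E
```

```text
the job is handed in; nothing more can be done
None
```

The carousel is indexed one place clockwise and the orange-capped vial now stands under the reader nozzle. I pressed the red plunger about 15 mm with the closed fingertips, swung it round while it was down, let it spring up, and backed away. The job was handed in at about 9.3 s.

**Last checks:**
- **Plunger:** its top is back at 0.0995–0.100 m, so its tooth is up in the notch. The head's angle went from 154.6° to 110.0° in the top camera, a turn of about 44.6°.
- **Cups:** matching them against the first picture puts the carousel 0.3–0.4° short of the full 45°, which is within the 1° of play.
- **Orange vial:** the side view shows it below the blue nozzle. From above the beam hides it, so its position there rests on the angles above.
- **Bystanders:** the bottle's cap and the red mark on the cassette measured the same as at the start, within about 1–2 mm. The tray I checked only by eye, and it looks unmoved.
- **Gripper:** it is more than 100 mm above the bench things, with about 1 N read at the wrist. Pressing force stayed near 10 N.

**Disagreements:**
- The side camera put the plunger head at 111.8° against 110.0° from the top camera. It was also 3–4 mm off the top camera at the start, so I went by the top one.
- The fingertips drifted about 3 mm off the head's centre during the swing but stayed on it.

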